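# Switch on the steaming corner in order

### The arm

A 6-joint arm with a two-finger parallel gripper is mounted at the origin on the work surface. World frame = base frame: x ahead of the robot, y to its left, z up, the work surface at z = 0. Lengths are in m, angles in rad, forces in N, time in s.
With the tool pointing down it reaches from about 0.4 to 0.825 m from the base axis. Payload 7 kg.
Tool frame: the origin (TCP) lies at the very end of the fingers, on their centre line; the grasp point (between the pads) lies 19 mm behind it (env.tcp_to_grasp is the distance from the TCP to the grasp point, in m); z points along the fingers, x is the direction in which the jaws open and shut, and the axes are right-handed (so a half turn about z gives the same grasp; the last joint's range is limited). The gripper opens to 88 mm and grips with 3 to 60 N. Pads are 19 mm wide; open, the fingers measure 130 mm over their backs; the gripper's body (78 mm by 193 mm) begins 47 mm behind the grasp point.
Start: joints at [-0.846, 0.359, 0.012, 0, -1.224, -0.288], TCP at [0.286, -0.612, 0.227] pointing down, gripper open.
Joint ranges: [-3.07, 3.07], [-1.43, 2.12], [-1.02, 1.25], [-3.03, 1.67], [-3.05, -0], [-3.03, 3.03]. Speed limits (rad/s): [2.39, 2.39, 3.01, 3.14, 3.14, 3.14].

### API

Orientations are given as a unit quaternion [x, y, z, w].
In Python, from station import env gives the robot as it stands. Calls block until the motion is done:
- env.move_pose(position, orientation): joint-space move of the TCP to a pose.
- env.move_linear(position, frame=None, v=0.15, guard=None): straight line of the TCP; frame=None keeps the orientation; v is the mean speed in m/s. With guard (N) it stops when the force on the tool has changed by that much, and returns True; else False.
- env.move_j(angles): joint-space move.
- env.move_gripper(opening): finger opening in m; the grip force is fixed at half the most; returns when the fingers have stopped.
- env.wait(seconds).
- env.inverse_kinematics(position, orientation): joint angles nearest the present ones, or None.
- env.observe(): the state.
- env.capture(name): name is "scene" or "top" or "wrist"; returns the picture (400x640x3 uint8, red, green, blue); there is no depth.
- env.camera_model(name): a dict with "fx", "fy", "cx", "cy" (pixels), "view" (4x4, takes a point from world to camera coordinates); the wrist camera has in their place "T_tool_cam" (4x4, takes a point from camera to tool coordinates, whose origin is the TCP and whose axes are the tool frame's). Camera axes: x right, y up, looking along -z (the intrinsics and any distortion apply to the point x, -y, -z); pixel columns grow to the right and rows downward; lengths in m; the calibration is good to about 2 mm. The wrist camera is an equidistant fisheye: a pixel r from the principal point sees the ray r / f radians off the axis. A picture is of the moment at which its call begins: read the wrist's pose just before it. camera_model takes no time and is no camera call.
A pose or a line that the arm cannot do raises env.PlanningError and nothing moves.
- env.close_job(): hands the job in, once; it reports no verdict.
The state is a dict: "clock": time; "joint_pos": joint angles; "qvel": joint speeds; "joint_efforts": joint torques, N m; "tool_pos": TCP position; "tool_rot": TCP orientation; "force": force on the tool from outside, world axes, zero at the start; "torque": the same for the moment, N m; "grip_width": finger opening in m.
Only numpy, scipy, OpenCV 4.12 (cv2) and the standard library are available. Lean on these libraries where they do the work, as an engineer would, in place of code of your own. Each camera call takes 0.05 s, during which the arm holds its last target.

### The job

Get the steaming corner running in its safe order: with the fingertips, lightly press down the square key of the fan switch, then the large round key of the steamer base, then the long bar key of the timer, each well in so that it stays down. Leave the small round key of the steamer base up, and never press a later key before an earlier one. Only press: do not lift or shove the switch or the timer, and leave everything else on the shelf where it stands.

Things in the scene. Friction and masses are not known exactly. Their poses are not given: they have to be found in the camera images.
- fan_switch: Fan switch: loose white plastic casing, 90 x 90 x 36 mm, about 0.4 kg, with one grey square key in the middle of its top. Origin: centre of its underside, z up. To be pressed with less than 25 N.
- square_key (a joint): Large square key of the fan switch, 44 x 44 mm. Pushed straight down it slides in with a steady resistance of about 2.5 N and stays where it is left. Joint value: metres slid in, 0 = up (top 14 mm above the casing), 0.008 = fully in (top 6 mm above the casing); it counts as pressed from 0.005. Its cap is cushioned: pushed on past fully in, it yields up to 4 mm more, the force growing from 3 N by 2 N per mm, and springs back when released.
- square_key_top (a point): Centre of the top face of the square key (50 mm above the shelf when up). Moves with the key; z up, x and y as the casing's.
- steamer_base: Steamer base: fixed, 110 (x) x 190 (y) mm. A black plastic casing 56 mm high with two white round keys on its top, a large one at x = 0, y = -12 mm and a small one at x = 0, y = -72 mm; at its +y end, covering y = +30 to +94 mm, stands a clear water tank with a black lid, 114 mm tall. Short hose stub on its +x side. Origin: centre of its underside, z up. To be pressed with less than 25 N.
- round_key (a joint): Large round key of the steamer base, 44 mm across. Pushed straight down it slides in with a steady resistance of about 2.5 N and stays where it is left. Joint value: metres slid in, 0 = up (top 14 mm above the casing), 0.008 = fully in (top 6 mm above the casing); it counts as pressed from 0.005. Its cap is cushioned: pushed on past fully in, it yields up to 4 mm more, the force growing from 3 N by 2 N per mm, and springs back when released.
- round_key_top (a point): Centre of the top face of the large round key (70 mm above the shelf when up). Moves with the key; z up, x and y as the casing's.
- small_key (a joint): Small round key of the steamer base, 18 mm across, to be left up (0; more than 0.003 is a fault). Same slide: 0 = up, 0.008 = fully in, stays where it is left.
- small_key_top (a point): Centre of the top face of the small round key (70 mm above the shelf when up). Moves with the key; z up, x and y as the casing's.
- timer: Timer: loose white plastic casing, 64 (x) x 120 (y) x 36 mm, about 0.4 kg, with one long grey bar key along y at x = -10 mm and a flat dark strip beside it at x = +19 mm. Origin: centre of its underside, z up. To be pressed with less than 25 N.
- bar_key (a joint): Long bar key of the timer, 18 (x) x 64 (y) mm. Pushed straight down it slides in with a steady resistance of about 2.5 N and stays where it is left. Joint value: metres slid in, 0 = up (top 14 mm above the casing), 0.008 = fully in (top 6 mm above the casing); it counts as pressed from 0.005. Its cap is cushioned: pushed on past fully in, it yields up to 4 mm more, the force growing from 3 N by 2 N per mm, and springs back when released.
- bar_key_top (a point): Centre of the top face of the bar key (50 mm above the shelf when up). Moves with the key; z up, x and y as the casing's.
- steamer_head: Black plastic garment steamer head lying on its side, 96 x 210 x 50 mm, silver plate at its -y end, handle towards +y. Bystander, loose, to be left alone. Origin: centre of its underside, z up.
- stay_box: Open clear acrylic box of white collar stays, 90 x 70 x 35 mm. Bystander, loose, to be left alone. Origin: centre of its underside, z up.
- clip_tray: Slim silver aluminium tray of steel clips, 150 (x) x 34 (y) x 16 mm. Bystander, loose, to be left alone. Origin: centre of its underside, z up.
- clothes_brush: Wooden clothes brush lying bristles down, 150 (x) x 30 (y) x 30 mm. Bystander, loose, to be left alone. Origin: centre of its underside, z up.
- hanger: Black plastic trouser hanger lying flat, 320 mm long along y, held by a steel spring clip, about 25 mm high. Bystander, loose, to be left alone. Origin: centre of its underside, z up.
- water_cup: White plastic measuring mug, 72 mm wide, 85 mm tall, handle at its +y side. Bystander, loose, to be left alone. Origin: centre of its underside, z up.
Mind the look-alikes: they are no part of the job. There is more than one size of the steamer_base; the one meant has the size given above.

How it is judged:
On the way, in this order (a step that is already met when the one before it is completed fails the run):
1. the fan switch's square key is pressed down (value of joint square_key above 0.005 m), for 0.1 s.
2. the steamer base's large round key is pressed down (value of joint round_key above 0.005 m), for 0.1 s.
3. the timer's bar key is pressed down (value of joint bar_key above 0.005 m), for 0.1 s.
At the end, for the whole second after the job is handed in: The square key, the large round key and the bar key are each at least 5 mm down (of 8 mm), the small round key is less than 3 mm down, the fan switch and the timer stand upright, at rest and within 20 mm of where they began, and the other things within 15 mm of where they stood (value of joint each of square_key, round_key, bar_key above 0.005 m and value of joint small_key below 0.003 m and distance of each of fan_switch, timer from where it was at the start of the episode below 0.02 m and angle between each of fan_switch, timer's own z axis and vertical below 0.15 rad and linear speed of each of fan_switch, timer below 0.02 m/s and distance of each of steamer_head, stay_box, clip_tray, clothes_brush, hanger, water_cup from where it was at the start of the episode below 0.015 m); the robot touches nothing.
It fails at once if a key goes down (over 3 mm) before the key that should precede it is pressed (5 mm) ((value of joint round_key above 0.003 m and value of joint square_key below 0.005 m) or (value of joint bar_key above 0.003 m and value of joint round_key below 0.005 m)).
It fails at once if the small round key is pressed (over 3 mm) (value of joint small_key above 0.003 m).
It fails at once if the fan switch, steamer base or timer is pushed with more than 25 N (contact force between the fingers and fan_switch above 25 N or contact force between the fingers and steamer_base above 25 N or contact force between the fingers and timer above 25 N).
It fails at once if the fan switch or timer is lifted (over 8 mm), tipped or shoved (over 20 mm) (distance of any of fan_switch, timer from where it was at the start of the episode above 0.02 m or height (world z) of any of fan_switch, timer above 0.008 m or angle between any of fan_switch, timer's own z axis and vertical above 0.15 rad).
It fails at once if another thing on the shelf is moved (over 15 mm) or tipped (distance of any of steamer_head, stay_box, clip_tray, clothes_brush, hanger, water_cup from where it was at the start of the episode above 0.015 m or angle between any of steamer_head, stay_box, clip_tray, clothes_brush, hanger, water_cup's own z axis and vertical above 0.3 rad).
It also fails if it takes over 48 s, if anything falls off the work surface, if the arm or the gripper's body presses on something with over 40 N, if the wrist force passes 120 N, or if a joint passes its speed limit or range.

## Working session

There is one attempt and no reset: what is moved stays moved. The work goes in short steps, each a Python script; the robot and the scene stay as the last script left them, time stands still between calls to the robot, and variables do not carry over. Pictures are saved under pics/ and viewed, and the job is handed in when it is done.

```bash
mkdir -p pics; python3 - <<'E'
from station import env
import cv2
for n in("scene","top","wrist"):
    im=env.capture(n); cv2.imwrite(f"pics/{n}0.png",im[:,:,::-1])
    m=env.camera_model(n); print(n,m)
o=env.observe();print(o)
E
```

```text
scene {'fx': 430.0926539994947, 'fy': 430.0926539994947, 'cx': 324.2013592128931, 'cy': 200.56682570040357, 'view': array([[-0.85800935,  0.51328652, -0.01889188,  0.47459001],
       [-0.32015359, -0.50568285,  0.8011158 ,  0.10442636],
       [ 0.40164865,  0.69341315,  0.59821114, -1.53905147],
       [ 0.        ,  0.        ,  0.        ,  1.        ]])}
top {'fx': 487.2423007840894, 'fy': 487.2423007840894, 'cx': 318.3810442895665, 'cy': 199.82244358786315, 'view': array([[ 0.02203033, -0.99967112, -0.01312712,  0.01079556],
       [ 0.9877851 ,  0.01973871,  0.15456705, -0.54666568],
       [-0.1542571 , -0.01637193,  0.98789509, -1.12264382],
       [ 0.        ,  0.        ,  0.        ,  1.        ]])}
wrist {'fx': 309.70691628693146, 'fy': 309.70691628693146, 'cx': 324.11088977429597, 'cy': 199.25151261418307, 'T_tool_cam': array([[ 9.99999690e-01,  4.03592303e-04, -6.75395598e-04,
         6.27888155e-04],
       [ 2.05905631e-04, -9.62739084e-01, -2.70431903e-01,
        -7.28675611e-02],
       [-7.59373974e-04,  2.70431680e-01, -9.62738869e-01,
        -1.58054140e-01],
       [ 0.00000000e+00,  0.00000000e+00,  0.00000000e+00,
         1.00000000e+00]])}
{'clock': 0.15, 'joint_pos': array([-8.45900408e-01,  3.59218265e-01,  1.12882298e-02, -2.32539576e-04,
       -1.22412128e+00, -2.88102025e-01]), 'qvel': array([-0.00125937, -0.00375387,  0.00228659,  0.00160826, -0.0011048 ,
       -0.00015408]), 'joint_efforts': array([-2.32816834e-03, -5.83274817e+01,  2.93288702e+01,  7.00141802e+00,
        8.70464137e-03, -1.01168971e-04]), 'tool_pos': array([ 0.28536511, -0.61130838,  0.22585278]), 'tool_rot': array([ 5.37138219e-01,  8.43494000e-01,  2.77851201e-04, -5.73150626e-04]), 'force': array([ 0.09843249, -1.01328451,  0.17210395]), 'torque': array([0.04457456, 0.0125757 , 0.05934905]), 'grip_width': 0.08776435466768186}
```

View pics/scene0.png

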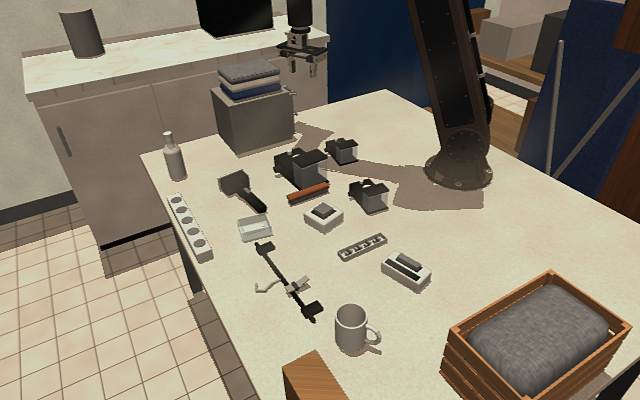

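View pics/top0.png

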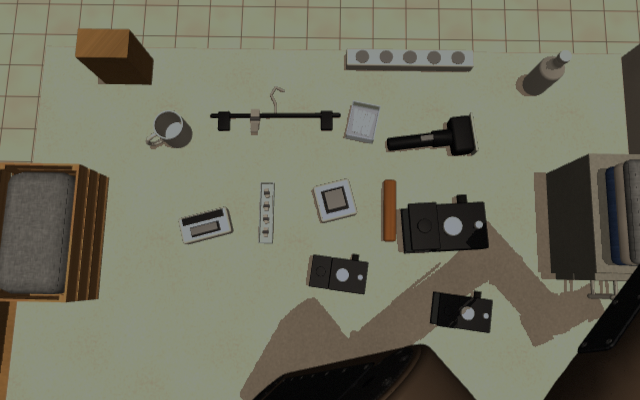

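View pics/wrist0.png

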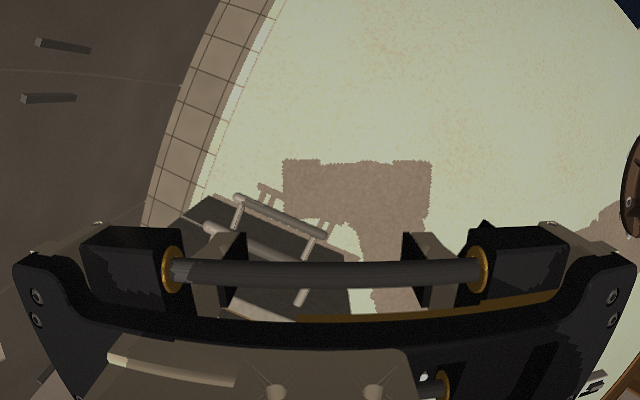

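```bash
python3 - <<'E'
import cv2
im=cv2.imread("pics/top0.png")
for n,(x,y,w,h) in dict(a=(300,160,80,60),b=(390,180,110,82),c=(170,180,80,60)).items():
    s=800//w
    cv2.imwrite(f"pics/crop_{n}.png",cv2.resize(im[y:y+h,x:x+w],None,fx=s,fy=s,interpolation=cv2.INTER_CUBIC))
E
```

```text
(no output)
```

View pics/crop_a.png

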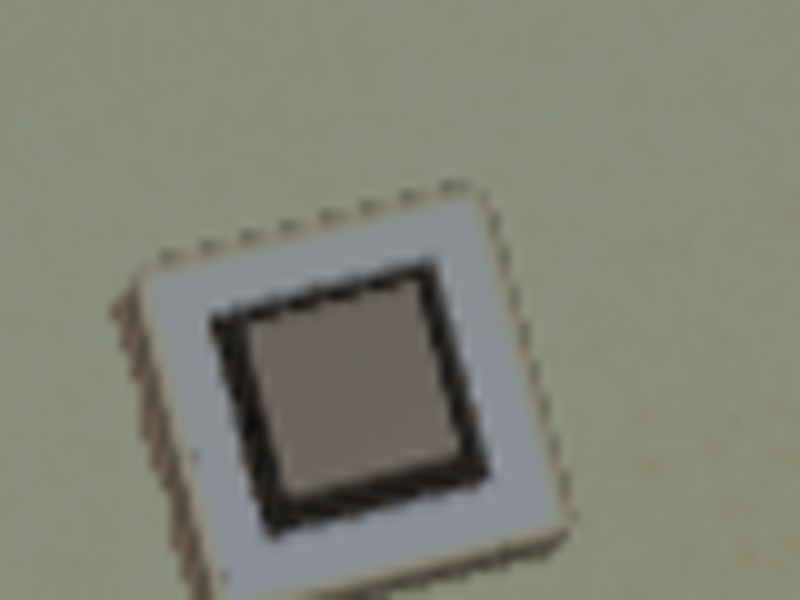

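View pics/crop_b.png

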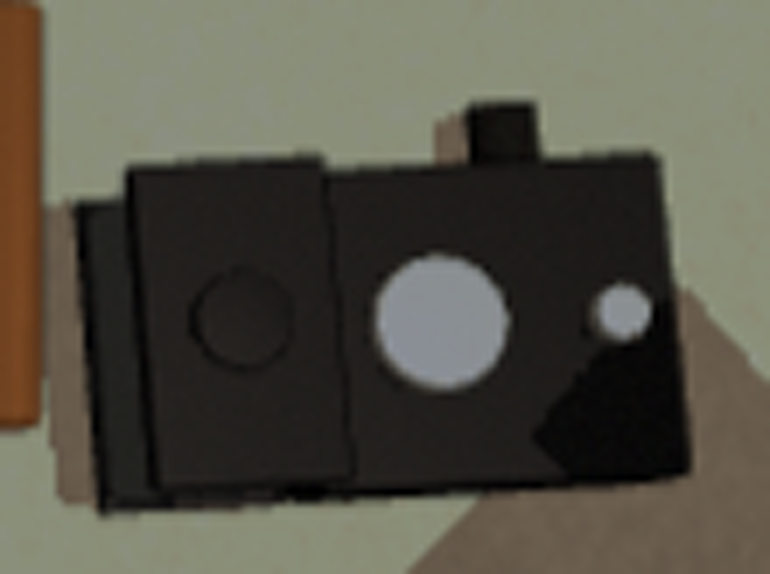

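View pics/crop_c.png

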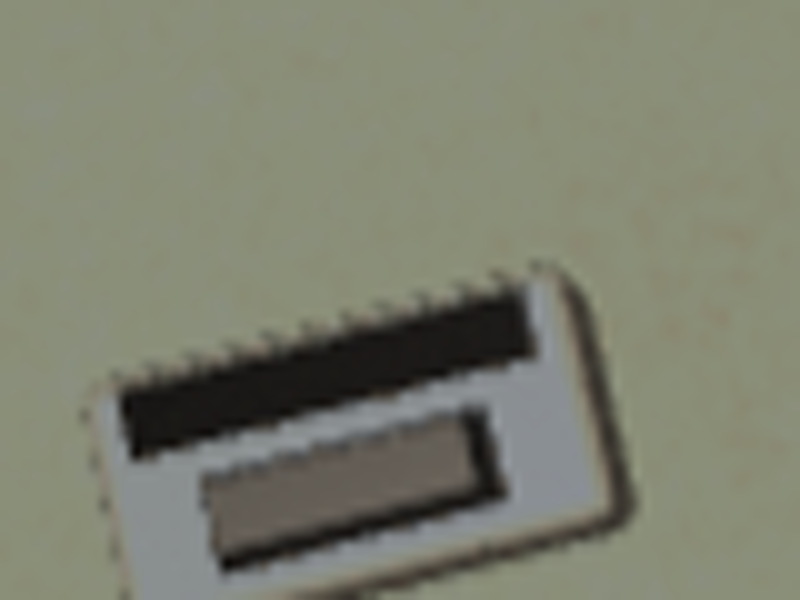

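```bash
cat > h.py <<'E'
import numpy as np
from station import env
def ray(n,u,v,z):
    m=env.camera_model(n);V=np.array(m["view"]);R=V[:3,:3];c=-R.T@V[:3,3]
    d=R.T@np.array([(u-m["cx"])/m["fx"],-(v-m["cy"])/m["fy"],-1])
    return c+d*(z-c[2])/d[2]
def proj(n,p):
    m=env.camera_model(n);q=np.array(m["view"])@np.r_[p,1]
    return m["cx"]-m["fx"]*q[0]/q[2], m["cy"]+m["fy"]*q[1]/q[2]
def down(th): # tool x at world angle th, z down
    return np.array([np.cos(th/2),np.sin(th/2),0,0])
E
python3 - <<'E'
from h import *
S=ray("top",335.4,198.5,.05);L=ray("top",453.3,226.0,.07);s=ray("top",479.1,224.7,.07);B=ray("top",204.4,228.3,.05)
for n,p in dict(S=S,L=L,s=s,B=B).items(): print(n,p.round(4),np.round(proj("scene",p),1))
print("dist",np.linalg.norm(L-s),"yaw base",np.degrees(np.arctan2(*(L-s)[1::-1]))-90)
def yaw(a,b,z):
    d=ray("top",*a,z)-ray("top",*b,z);return np.degrees(np.arctan2(d[1],d[0])),np.linalg.norm(d)
print("bar long",yaw((170+22,180+51.3),(170+47,180+45),.05), yaw((170+20.3,180+47.4),(170+46.5,180+41.3),.05))
print("sq",yaw((324.7,192.3),(341.8,188.3),.05),yaw((324.7,192.3),(329,209.7),.05))
# extents
for a in [(390+100/7,180+510/7),(390+690/7,180+475/7),(390+658/7,180+155/7)]: print(ray("top",*a,.02 if a[0]<410 else .056).round(3))
print(env.observe()["tool_pos"])
E
```

```text
S [ 0.5491 -0.0182  0.05  ] [321.9 207.9]
L [ 0.4872 -0.2907  0.07  ] [297.3 157.2]
s [ 0.4914 -0.35    0.07  ] [288.5 150.3]
B [0.4717 0.2898 0.05  ] [407.9 259.4]
dist 0.05948309169463226 yaw base 4.085346083682111
bar long (np.float64(105.46090488682387), np.float64(0.06054317803981686)) (np.float64(104.41589341569193), np.float64(0.06328749585818486))
sq (np.float64(104.48608085495978), np.float64(0.041881384816967494)) (np.float64(14.834482847647786), np.float64(0.04302701984669212))
[ 0.426 -0.186  0.02 ]
[ 0.439 -0.375  0.056]
[ 0.546 -0.367  0.056]
[ 0.28536511 -0.61130838  0.22585278]
```

```bash
python3 - <<'E'
import cv2
im=cv2.imread("pics/scene0.png")
cv2.imwrite("pics/scene_c.png",cv2.resize(im[120:300,240:440],None,fx=4,fy=3.3,interpolation=cv2.INTER_CUBIC))
E
```

```text
(no output)
```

View pics/scene_c.png

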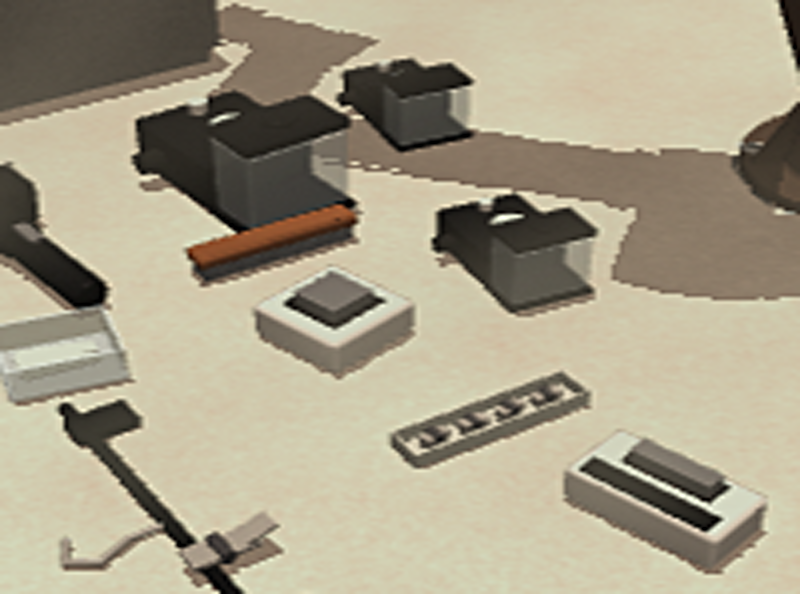

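```bash
python3 - <<'E'
from h import *
# scene: near bottom corner (236,153), right bottom corner (296,138), left bottom (217,120)?
for p in [(236,153),(295,137),(219,130)]:
    b=ray("scene",*p,0);print(p,b.round(3),[ (h,np.round(proj("scene",[b[0],b[1],h]),0)) for h in(.1,.15,.2,.25,.3)])
q0=env.observe()["joint_pos"]
for nm,p,th in [("S",(.5491,-.0182,.15),14.8),("S",(.5491,-.0182,.15),-75.2),("S",(.5491,-.0182,.15),104.8),("L",(.4872,-.2907,.2),4),("L",(.4872,-.2907,.2),-176),("B",(.4717,.2898,.15),105),("B",(.4717,.2898,.15),-75),("up",(.2854,-.6113,.35),115)]:
    q=env.inverse_kinematics(np.array(p),down(np.radians(th)));print(nm,th,None if q is None else np.round(q,2))
E
```

```text
(236, 153) [ 0.622 -0.553  0.   ] [(0.1, array([232., 130.])), (0.15, array([230., 118.])), (0.2, array([228., 105.])), (0.25, array([226.,  92.])), (0.3, array([224.,  78.]))]
(295, 137) [ 0.368 -0.543  0.   ] [(0.1, array([294., 115.])), (0.15, array([293., 103.])), (0.2, array([292.,  91.])), (0.25, array([291.,  78.])), (0.3, array([290.,  65.]))]
(219, 130) [ 0.612 -0.775  0.   ] [(0.1, array([215., 108.])), (0.15, array([213.,  97.])), (0.2, array([211.,  85.])), (0.25, array([208.,  72.])), (0.3, array([206.,  60.]))]
S 14.8 None
S -75.2 [ 0.32  0.22 -0.37  0.   -0.98  1.51]
S 104.8 [ 0.32  0.22 -0.37  0.   -0.98 -1.64]
L 4 [-0.19  0.2  -0.27  0.   -1.1  -2.88]
L -176 [-0.19  0.2  -0.27  0.   -1.1   0.26]
B 105 [ 0.9   0.22 -0.36  0.   -0.98 -2.21]
B -75 [ 0.9   0.22 -0.36  0.   -0.98  0.93]
up 115 [-0.85  0.31  0.22  0.   -1.48 -0.29]
```

```bash
cat >> h.py <<'E'
def st(t):
    o=env.observe();print(t,round(o["clock"],2),np.round(o["tool_pos"],4),"F",np.round(o["force"],1),round(o["grip_width"],4));return o
E
python3 - <<'E'
from h import *
import cv2
p=env.observe()["tool_pos"]
env.move_linear([p[0],p[1],.40],v=.25)
env.move_linear([.25,-.42,.40],v=.3)
st("retr")
env.move_pose([.5491,-.0182,.20],down(np.radians(-75.2)));st("aboveS")
env.move_gripper(0.0);st("closed")
env.move_linear([.5491,-.0182,.075],v=.15);st("near")
im=env.capture("wrist");cv2.imwrite("pics/w1.png",im[:,:,::-1])
im=env.capture("scene");cv2.imwrite("pics/s1.png",cv2.resize(im[120:270,220:420],None,fx=4,fy=4)[:,:,::-1])
E
```

```text
retr 1.79 [ 0.25   -0.4198  0.3995] F [-0.2  0.6 -1.5] 0.0874
aboveS 3.74 [ 0.5493 -0.0188  0.2   ] F [-0.1  0.1  0.4] 0.0877
closed 5.17 [ 0.5491 -0.0182  0.2   ] F [0.  0.4 0.4] 0.0004
near 6.15 [ 0.5498 -0.0181  0.0758] F [-0.1 -0.   0.6] 0.0005
```

View pics/w1.png

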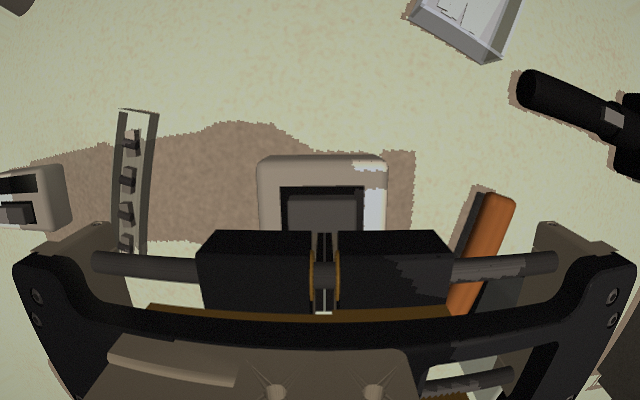

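View pics/s1.png

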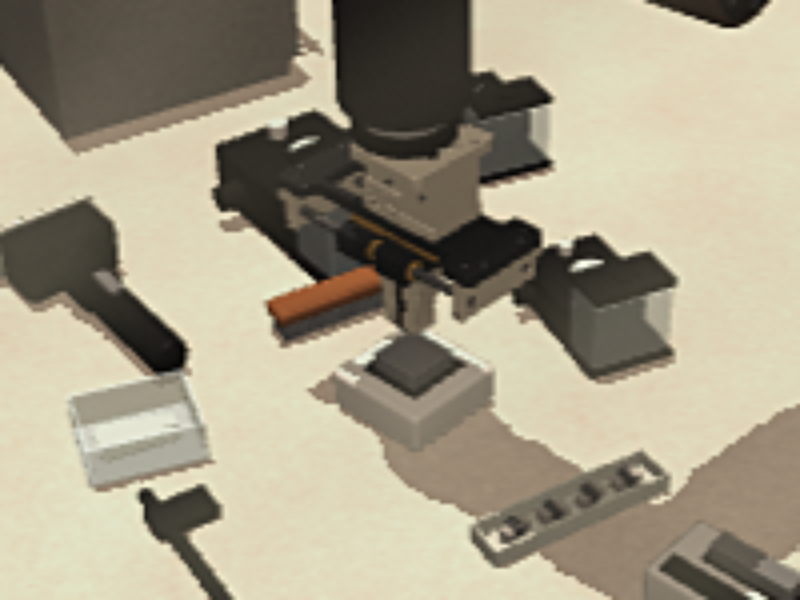

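The wrist picture shows the square key centred on the fingers at column 322. The scene picture shows the tips hovering over it at about (415,335) in the crop. Pressing now.

```bash
cat >> h.py <<'E'
def press(x,y,top):
    env.move_linear([x,y,top+.006],v=.08)
    a=st("pre")
    g=env.move_linear([x,y,top-.0095],v=.02,guard=8);st(f"pressed guard={g}")
    env.wait(.2);st("held")
    env.move_linear([x,y,top+.03],v=.08);st("off")
E
python3 - <<'E'
from h import *
import cv2
press(.5491,-.0182,.05)
im=env.capture("scene");cv2.imwrite("pics/s2.png",cv2.resize(im[120:270,220:420],None,fx=4,fy=4)[:,:,::-1])
E
```

```text
pre 6.63 [ 0.5489 -0.0183  0.0559] F [0.3 0.3 0. ] 0.0005
pressed guard=False 7.56 [ 0.5494 -0.0181  0.0408] F [-0.7  0.2  6.1] 0.0005
held 7.76 [ 0.5494 -0.0181  0.0409] F [-1.2  0.9  5.7] 0.0007
off 8.4 [ 0.5487 -0.0182  0.0798] F [ 0.  -0.5 -0.2] 0.0003
```

View pics/s2.png

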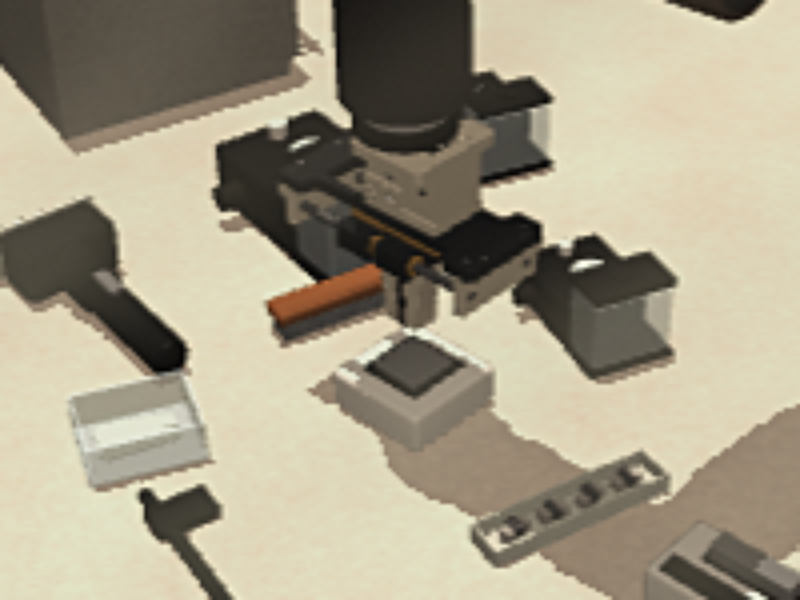

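The square key at about (415,365) is now clearly lower, and the 6 N reading matches the cushion force past fully in. Next is the large round key.

```bash
python3 - <<'E'
from h import *
import cv2
env.move_linear([.5491,-.0182,.22],v=.25)
env.move_pose([.4872,-.2907,.22],down(np.radians(-176)));st("aboveL")
env.move_linear([.4872,-.2907,.095],v=.15);st("near")
im=env.capture("wrist");cv2.imwrite("pics/w3.png",im[:,:,::-1])
im=env.capture("scene");cv2.imwrite("pics/s3.png",cv2.resize(im[100:250,200:400],None,fx=4,fy=4)[:,:,::-1])
E
```

```text
aboveL 10.3 [ 0.4872 -0.2903  0.2193] F [-0.4  0.3  0.4] 0.0006
near 11.28 [ 0.488  -0.2907  0.0958] F [ 0.5 -0.   0.1] 0.0004
```

View pics/w3.png

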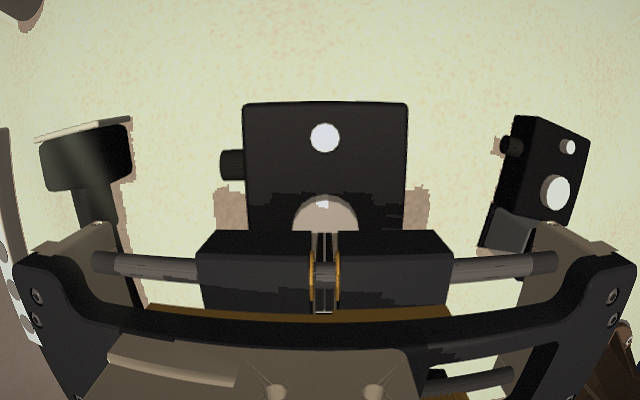

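View pics/s3.png

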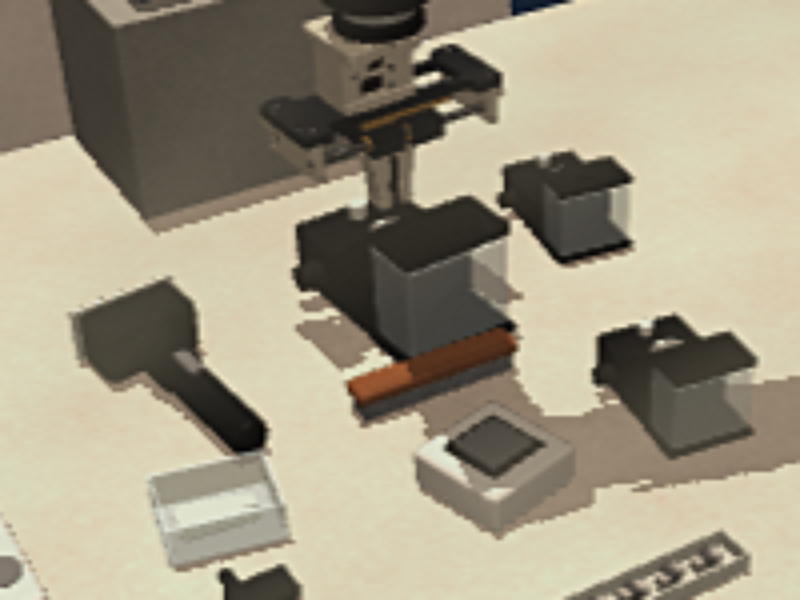

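The wrist picture shows the large round key centred under the fingers at column 325, with the small key clear at (325,138). The tank is clear too. I'll press this one, then move over the bar key.

```bash
python3 - <<'E'
from h import *
import cv2
press(.4872,-.2907,.07)
im=env.capture("wrist");cv2.imwrite("pics/w4.png",im[:,:,::-1])
env.move_linear([.4872,-.2907,.22],v=.25)
env.move_pose([.4717,.2898,.22],down(np.radians(-75)));st("aboveB")
im=env.capture("top");cv2.imwrite("pics/t5.png",cv2.resize(im[170:270,390:510],None,fx=6,fy=6)[:,:,::-1])
env.move_linear([.4717,.2898,.075],v=.15);st("near")
im=env.capture("wrist");cv2.imwrite("pics/w5.png",im[:,:,::-1])
im=env.capture("scene");cv2.imwrite("pics/s5.png",cv2.resize(im[190:340,300:500],None,fx=4,fy=4)[:,:,::-1])
E
```

```text
pre 11.77 [ 0.4869 -0.2907  0.0757] F [-0.4  0.2 -0.7] 0.0002
pressed guard=False 12.69 [ 0.4875 -0.2908  0.0609] F [-0.1  0.7  5.8] 0.0007
held 12.89 [ 0.4875 -0.2908  0.0609] F [-0.1  0.1  6.1] 0.0005
off 13.53 [ 0.4869 -0.2906  0.0998] F [-0.3 -0.2  0.2] 0.0007
aboveB 16.3 [0.472  0.2891 0.2199] F [-0.  -0.7  0.6] 0.0004
near 17.47 [0.4722 0.2902 0.0758] F [ 0.4 -0.2  0. ] 0.0005
```

View pics/t5.png

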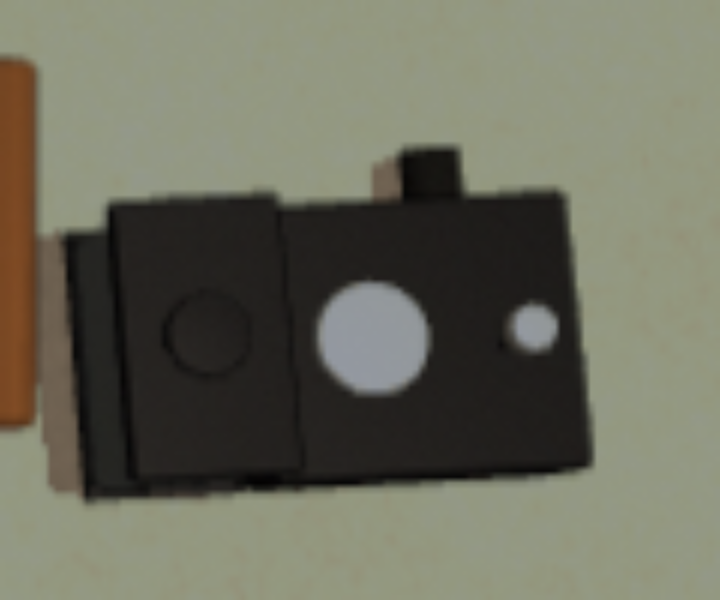

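View pics/w5.png

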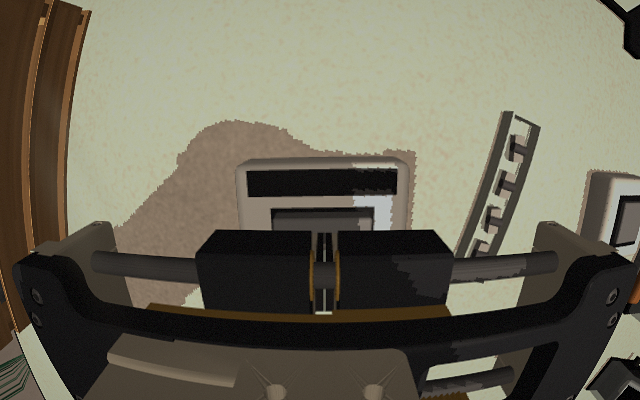

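View pics/s5.png

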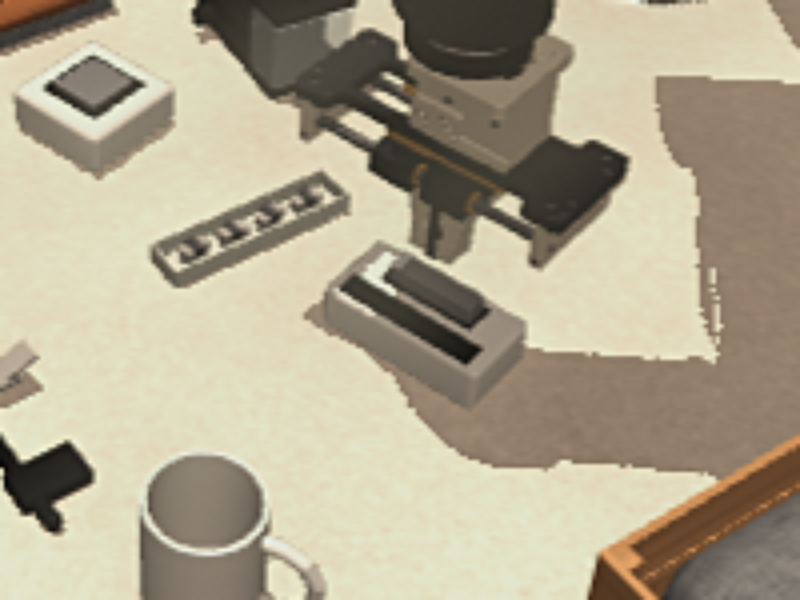

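The large round key is down (6 N reading, TCP at z 0.061) and the small key is still up. The bar key is centred under the fingers at column 322. Pressing it.

```bash
python3 - <<'E'
from h import *
import cv2
press(.4717,.2898,.05)
env.move_linear([.4717,.2898,.25],v=.25)
env.move_linear([.40,.16,.30],v=.2);st("away")
im=env.capture("scene");cv2.imwrite("pics/s6.png",im[:,:,::-1]);cv2.imwrite("pics/s6c.png",cv2.resize(im[120:300,240:440],None,fx=4,fy=3.3)[:,:,::-1])
im=env.capture("top");cv2.imwrite("pics/t6.png",im[:,:,::-1])
E
```

```text
pre 17.95 [0.4716 0.2896 0.0558] F [-0.7 -0.4 -1. ] 0.0006
pressed guard=False 18.88 [0.4719 0.2901 0.0409] F [-0.4  0.3  6.2] 0.0008
held 19.07 [0.4719 0.29   0.0409] F [-0.7 -0.6  5.5] 0.0005
off 19.72 [0.4714 0.2896 0.0797] F [ 0.6 -0.1 -1. ] -0.0001
away 21.48 [0.4002 0.1604 0.2994] F [0.9 1.  0.2] 0.0005
```

View pics/s6c.png

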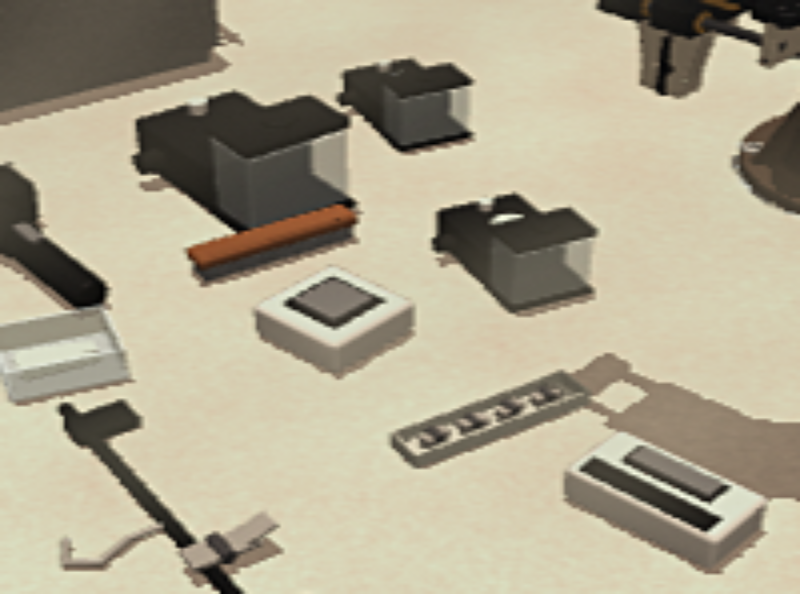

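View pics/t6.png

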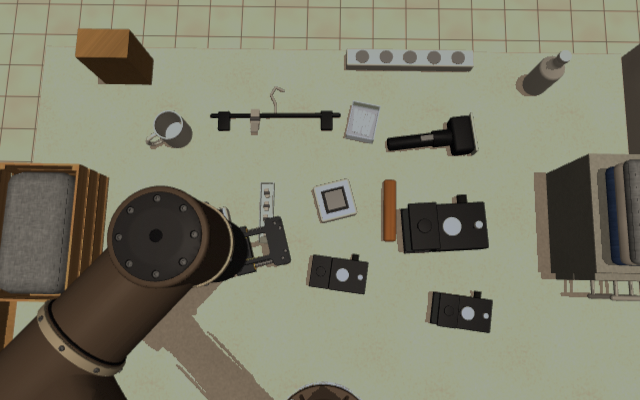

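All three keys are down: the square at about (335,298) in the crop, the bar at about (677,470), and the large round key now hidden behind the tank lid. The small key still shows as a white nub at about (198,105), and nothing has moved. Handing in.

```bash
python3 - <<'E'
from h import *
env.close_job();st("closed")
E
```

```text
the job is handed in; nothing more can be done
the job is handed in; nothing more can be done
```

I pressed the square key, then the large round key, then the bar key, using closed fingertips. I finished at about 21.5 s on the robot's clock and handed the job in.

- **Presses:** Each one went about 9 mm below the key's raised top, with about 6 N on the tool. That is what the cushioned cap should give when a key is fully in.
- **Final pictures:** The square and bar keys look down, and the small key still looks up. The fan switch, timer and other things look to be where they began, and the arm was clear of everything. I compared positions by eye and did not measure them.
- **Large round key:** Its top is now hidden behind the tank lid in the scene view, which fits with it being down. I am relying mainly on the depth and force readings for that one.
- **Checks:** None failed. At first, positions from the top and scene cameras disagreed by about 2–3 pixels, a few millimetres. That was well within the size of the keys.

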